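Seat a stone colonnette shaft in the V-block under the drill bridge and hold it down

ROBOT

A 6-joint arm with a two-finger parallel gripper is mounted at the origin on the work surface. World frame = base frame: x ahead of the robot, y to its left, z up, the work surface at z = 0. Lengths are in m, angles in rad, forces in N, time in s.
With the tool pointing down it reaches from about 0.3 to 0.75 m from the base axis. Payload 8.5 kg.
Tool frame: the origin (TCP) lies midway between the tips of the shut fingers; the grasp point (between the pads) lies 19 mm behind it; z points along the fingers, y is the line along which they close (so a half turn about z gives the same grasp; the last joint's range is limited). The gripper opens to 85 mm and grips with 20 to 120 N. Pads are 22 mm wide; open, the fingers measure 114 mm over their backs; the gripper's body (76 mm by 85 mm) begins 54 mm behind the grasp point. The pads swing forward as they close: fully open they stand 13 mm farther back than shut.
Start: joints at [-1.348, 0.381, 1.297, -0, 1.464, -0.215], TCP at [0.233, -0.498, 0.231] pointing down, gripper open.
Joint ranges: [-3.11, 3.11], [-0.89, 2.33], [0.22, 2.48], [-1.42, 4.56], [0.17, 2.85], [-2.88, 2.88]. Speed limits (rad/s): [2.39, 2.39, 3.14, 3.14, 3.14, 3.14].

INTERFACE

Orientations are given as a 3x3 rotation matrix whose columns are the frame's x, y, z axes.
In Python, from station import r, set_gripper, sense, vision gives the robot as it stands. Calls block until the motion is done:
- r.move_to(position, orientation): joint-space move of the TCP to a pose.
- r.move_straight(position, v=0.15, frame=None, force_limit=None): straight line of the TCP; frame=None keeps the orientation; v is the mean speed in m/s. With force_limit (N) it stops when the force on the tool has changed by that much, and returns True; else False.
- r.move_joints(angles): joint-space move.
- set_gripper(opening): finger opening in m; the grip force is fixed at half the most; returns when the fingers have stopped.
- r.pause(seconds).
- r.ik(position, orientation): joint angles nearest the present ones, or None.
- sense(): the state.
- vision.get_image(name): name is "scene" or "top" or "wrist"; returns a dict with "image" (480x640x3 uint8, red, green, blue), "fx", "fy", "cx", "cy" (pixels), "T" (4x4, takes a point from camera to world coordinates). Camera axes: x right, y down, z forward; pixel columns grow to the right and rows downward; lengths in m; the calibration is good to about 2 mm. The wrist camera is an equidistant fisheye: a pixel r from the principal point sees the ray r / f radians off the axis. A picture is of the moment at which its call begins. There is no depth.
A pose or a line that the arm cannot do raises r.Unreachable and nothing moves.
- r.close_job(): hands the job in; it is judged then, once.
Trained networks look in a picture, given as the dict that the camera call returned (one of the last four; its "shot" number tells which), for a name from the list of things; names that differ only in an ending like _2 or _b are one class to them, and where a whole thing is asked for, a point or a joint stands for the part that bears it (a point fixed in the world has none). Each returns a list of dicts, best first, with "p" (0 to 1); they miss things now and then, are a little off and sometimes report something else, mostly with a low value. They report only what shows in the picture. A call takes as long as a camera call. They do not tell look-alikes from the thing itself.
- vision.cut_out(picture, name): "region" (480x640 bool, what is visible of it) and "position" ([column, row] in pixels, amid what is visible of it).
- vision.tip_of(picture, name): "position" ([column, row] in pixels: a listed point, or the origin of a listed thing).
The state is a dict: "time": time; "joints": joint angles; "qvel": joint speeds; "effort": joint torques, N m; "tcp_pos": TCP position; "tool_rot": TCP orientation; "force": force on the tool from outside, world axes, zero at the start; "torque": the same for the moment, N m; "width": finger opening in m; "gripper_force": force on a finger pad.
Only numpy, scipy, OpenCV 4.12 (cv2) and the standard library are available. Lean on these libraries where they do the work, as an engineer would, in place of code of your own. Each camera call takes 0.05 s, during which the arm holds its last target. There are 200 camera calls.

TASK

Take the round stone shaft off its rack, lay it lengthwise in the V-block of the drilling jig and slide it along the V under the steel bridge until its end meets the wooden stop. Then press it down firmly, with a push of about 15 newtons, so that it bears on both sloping faces of the V, and finish like that, still gripping or pressing it: do not let go. Do not drop or ram the stone, and leave the other things on the bench where they are.

Things in the scene. Friction and masses are not known exactly. Their poses are not given: they have to be found in the camera images.
- shaft: plain round shaft of pale limestone, 50 mm diameter, 150 mm long, about 0.6 kg, lying on the rack at the start; both ends are alike. Its x axis runs along the shaft; origin on the underside as built, midway along it (it turns with the shaft, so use shaft_center)
- shaft_center (a point): centre of the shaft, on its axis, midway along it
- rack: fixed plywood board, 170 x 100 mm, 15 mm high, with two laths (8 mm wide, 5 mm high, 33 mm apart) along its x axis, between which the shaft lies with its axis 40 mm above the table. Origin: centre of its underside
- jig: fixed wooden drilling jig, base 190 x 96 mm. Origin on the table, mid-length of the V; x axis: level, the sliding direction. V from x = -75 to 75 mm, open above and at its -x end; steel bridge over it at x = 20 to 50 mm (opening 64 mm wide, underside 96.5, top 106.5, drill bush on top to 114.5 mm above the table); wooden stop, face at x = 75 mm, 56 mm wide, 90 mm high
- cheek_left: waxed, slippery wooden sloping face of the V on the jig's +y side: 150 mm long, 45 degrees, from 7 to 22 mm beside the jig's x axis; upper edge 52 mm above the table, outside it falls at 45 degrees to 45 mm at 29 mm beside the axis; the base board beside it is 18 mm high. Origin: same as the jig's
- cheek_right: the other sloping face of the V, its mirror image on the jig's -y side. Origin: same as the jig's
- seat (a point): where the shaft's centre is when it is seated in the V with its end at the stop: 65.4 mm above the table, over the jig's origin; axes as the jig's. Then the shaft has 6 mm of air under the bridge
- stop_face (a point): point on the stop's face at the height of the seated shaft's axis, 75 mm along the jig's x from seat
- flat_chisel: bystander: wood-handled stone chisel lying towards the far side, about 220 mm long, 26 mm high. Origin on the table where handle and steel meet
- claw_chisel: bystander: dark-handled stone chisel lying towards the far right, about 220 mm long, 26 mm high. Origin on the table where handle and steel meet
- mallet: bystander: round wooden mallet standing on its head at the left, 88 mm across, 200 mm high. Origin: centre of its underside
- square_offcut: bystander: square stone bar lying between rack and jig, 85 x 44 x 44 mm. Origin: centre of its underside
- round_stub: bystander: small round stone stub standing upright in front of the robot, 32 mm across, 60 mm high. Origin: centre of its underside
- dust_brush: bystander: red dust brush lying bristles down at the right, 270 mm long, 46 mm high. Origin: on the table where handle and head meet
Not all that is in view belongs to the job. Leave any blue or green look-alike of the shaft alone.

How it is judged:
On the way, in this order (a step that is already met when the one before it is completed fails the run):
1. the shaft is lifted clear of the rack (distance between shaft_center and rack above 0.07 m), for 0.1 s.
2. the shaft lies along the V with its leading end under the bridge (x of shaft_center in the frame of seat above -0.045 m and y of shaft_center in the frame of seat between -0.006 and 0.006 m and z of shaft_center in the frame of seat below 0.007 m and angle between the x axis of shaft and the x axis of jig, either way round below 0.1 rad), for 0.1 s.
At the end, for the whole second after the job is handed in: shaft seated in the V: centre within 4 mm of the stop position along the jig, 3 mm sideways and in height, axis within 2 degrees of the jig's; over 7 N on each sloping face (its weight alone gives at most 5 N, a 15 N push about 14 N); fingers on it, and it is still (x of shaft_center in the frame of seat between -0.004 and 0.003 m and y of shaft_center in the frame of seat between -0.003 and 0.003 m and z of shaft_center in the frame of seat between -0.004 and 0.003 m and angle between the x axis of shaft and the x axis of jig, either way round below 0.035 rad and contact force between shaft and cheek_left above 7 N and contact force between shaft and cheek_right above 7 N and contact force between the fingers and shaft above 3 N and linear speed of shaft below 0.02 m/s); the arm keeps its last pose, push and grip.
It fails at once if the shaft is dropped or rammed: more than 90 N on one face of the V, or 180 N on the whole jig (contact force between shaft and cheek_left above 90 N or contact force between shaft and cheek_right above 90 N or contact force between shaft and jig above 180 N).
It fails at once if a bystander is moved more than 30 mm (distance of any of flat_chisel, claw_chisel, mallet, square_offcut, round_stub, dust_brush from where it was at the start of the episode above 0.03 m).
It also fails if it takes over 48 s, if anything falls off the work surface, if the arm or the gripper's body presses on something with over 40 N, if the wrist force passes 120 N, or if a joint passes its speed limit or range.

## Working session

There is one attempt and no reset: what is moved stays moved. The work goes in short steps, each a Python script; the robot and the scene stay as the last script left them, time stands still between calls to the robot, and variables do not carry over. Pictures are saved under pics/ and viewed, at most 10 in all, crops included, and the job is handed in when it is done.

```bash
ls; mkdir -p pics; python3 - <<'E'
from station import r,set_gripper,sense,vision
import cv2,numpy as np
for n in ["scene","top"]:
    p=vision.get_image(n); cv2.imwrite(f"pics/{n}0.png",p["image"][:,:,::-1])
    print(n,p["fx"],p["cx"],p["cy"],np.round(p["T"],3).tolist())
    for o in ["shaft","rack","jig","shaft_center","seat","stop_face","cheek_left","cheek_right","square_offcut"]:
        try:
            print(o,[(np.round(d["position"],1).tolist(),round(d["p"],2)) for d in vision.tip_of(p,o)][:4], end=" ")
        except Exception as e: print(o,e)
        try:
            print("cut",[(np.round(d["position"]).tolist(),int(d["region"].sum()),round(d["p"],2)) for d in vision.cut_out(p,o)][:4])
        except Exception as e: print(o,e)
print(sense())
E
```

```text
pics
scene 438.06367346362634 328.84684395814793 237.12940885439625 [[-0.748, 0.39, -0.537, 1.054], [0.663, 0.425, -0.616, 0.641], [-0.012, -0.817, -0.577, 0.703], [0.0, 0.0, 0.0, 1.0]]
shaft [([264.7, 291.4], 0.97), ([284.1, 233.1], 0.89), ([323.9, 183.1], 0.81), ([405.9, 275.0], 0.75)] cut [([284.0, 226.0], 908, 0.84), ([409.0, 268.0], 1338, 0.83), ([259.0, 281.0], 1431, 0.75), ([323.0, 175.0], 640, 0.69)]
rack [] cut [([282.0, 242.0], 929, 0.68)]
jig [([377.1, 313.8], 0.87)] cut [([386.0, 312.0], 4175, 0.6)]
shaft_center [([411.5, 266.5], 0.81), ([331.6, 203.7], 0.69), ([326.3, 178.5], 0.64), ([261.6, 283.2], 0.63)] cut [([413.0, 270.0], 1298, 0.98), ([326.0, 177.0], 663, 0.86), ([284.0, 225.0], 938, 0.84), ([331.0, 206.0], 735, 0.64)]
seat [([382.3, 294.3], 0.86)] cut [([393.0, 310.0], 4243, 0.57)]
stop_face [([405.8, 316.8], 0.69)] cut [([386.0, 313.0], 4189, 0.87)]
cheek_left [([378.8, 317.6], 0.54), ([403.8, 316.9], 0.26)] cut [([374.0, 295.0], 301, 0.74), ([432.0, 397.0], 3593, 0.57)]
cheek_right [([378.5, 315.7], 0.66), ([292.6, 366.4], 0.33)] cut [([364.0, 302.0], 263, 0.51
[... 1250 characters left out ...]
68982e-05,
        1.46355230e+00, -2.15310010e-01]), 'qvel': array([ 0.00057995,  0.00131846, -0.00148747, -0.00035949, -0.00017721,
        0.00117625]), 'effort': array([-2.14396382e-04, -4.48326802e+01, -2.31462389e+01, -2.31274689e-04,
        5.33197526e-04,  1.24597130e-05]), 'tcp_pos': array([ 0.23317524, -0.49812116,  0.23131929]), 'tool_rot': array([[ 9.05670562e-01,  4.23982113e-01, -1.48612102e-05],
       [ 4.23982112e-01, -9.05670562e-01, -4.08092289e-05],
       [-3.07617437e-05,  3.06588300e-05, -9.99999999e-01]]), 'force': array([ 0.21210028,  0.2859472 , -0.31298596]), 'torque': array([0.03030033, 0.02356127, 0.00853524]), 'gripper_force': 0.0, 'width': 0.08539849673095527}
```

View pics/scene0.png

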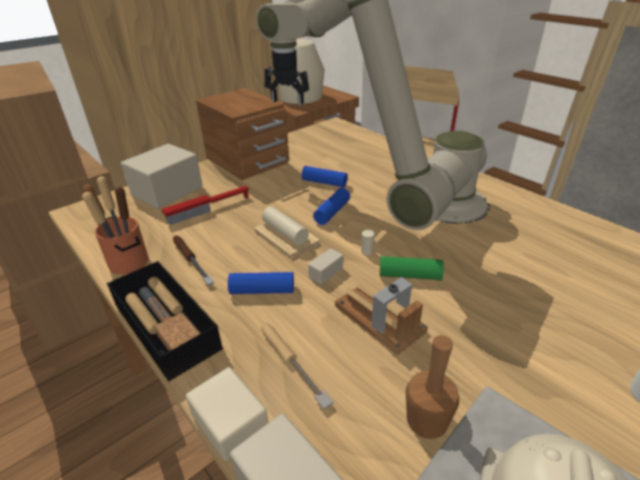

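View pics/top0.png

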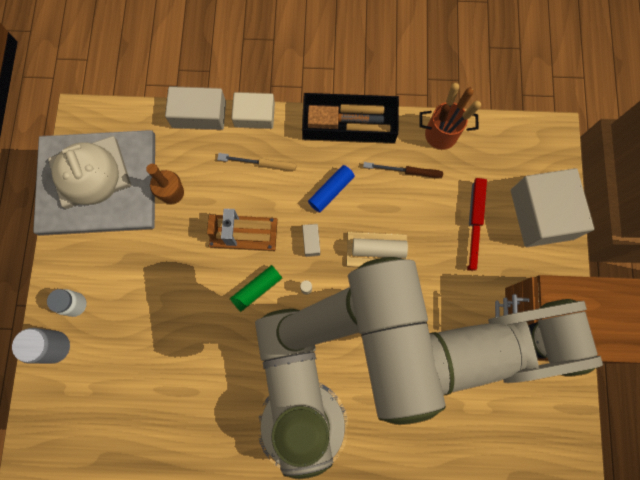

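The top view shows the pale shaft on the rack at (378,247), the green look-alike at (257,290) and a blue one at (331,188). The scene view shows the shaft at (284,228). There are also blue ones at (261,283), (324,177) and (331,206), and green at (411,268). Only the pale stone cylinder lying on the plywood rack fits the description. The jig is at top (243,232), with its stop on the left, so its +x is roughly world +y. Next comes one enlarged crop to confirm, along with first position estimates.

```bash
cat > h.py <<'E'
import numpy as np, cv2
from scipy.optimize import brentq
def ray(p,px,fish=False):
    u=np.array([(px[0]-p["cx"])/p["fx"],(px[1]-p["cy"])/p["fy"]])
    if fish:
        t=np.hypot(*u); d=np.array([*(u/max(t,1e-9)*np.sin(t)),np.cos(t)])
    else: d=np.array([*u,1.])
    return p["T"][:3,3], p["T"][:3,:3]@d
def at_z(p,px,z,fish=False):
    o,d=ray(p,px,fish); return o+d*(z-o[2])/d[2]
def proj(p,X,fish=False):
    q=p["T"][:3,:3].T@(np.asarray(X)-p["T"][:3,3])
    if fish:
        s=np.hypot(q[0],q[1]); t=np.arctan2(s,q[2]); u=q[:2]/max(s,1e-9)*t
    else: u=q[:2]/q[2]
    return np.array([p["cx"]+p["fx"]*u[0],p["cy"]+p["fy"]*u[1]])
E
python3 - <<'E'
from station import *
from station import r,sense,vision
from h import *
s=vision.get_image("top"); im=s["image"][:,:,::-1]
cv2.imwrite("pics/crop1.png",cv2.resize(im[190:300,190:430],None,fx=3.3,fy=3.3,interpolation=2))
print("shaft_center",at_z(s,[379,248.5],.04),"rack",at_z(s,[378.9,250.6],0))
print("seat",at_z(s,[245,226.4],.0654),"stop",at_z(s,[213.5,225.7],.0654),"jig",at_z(s,[245.9,233.2],0))
print("off",at_z(s,[313,237],0))
sc=vision.get_image("scene")
print("sc: seat",at_z(sc,[382.3,294.3],.0654),"stop",at_z(sc,[405.8,316.8],.0654),"jig",at_z(sc,[377.1,313.8],0))
print("shaft sc",at_z(sc,[284,227],.04))
w=vision.get_image("wrist");print("wrist cam rel tcp",(sense()["tool_rot"].T@(w["T"][:3,3]-sense()["tcp_pos"])),sense()["tool_rot"].T@w["T"][:3,:3],w["fx"],w["cx"],w["cy"])
E
```

```text
shaft_center [ 0.48801258 -0.19380446  0.04      ] rack [ 0.49070702 -0.19808406  0.        ]
seat [0.52962877 0.18350426 0.0654    ] stop [0.52792578 0.27157011 0.0654    ] jig [0.52606081 0.1891302  0.        ]
off [ 0.52296704 -0.00638182  0.        ]
sc: seat [0.51665968 0.19453714 0.0654    ] stop [0.53047764 0.2710352  0.0654    ] jig [5.16903234e-01 1.84271605e-01 1.11022302e-16]
shaft sc [ 0.49535438 -0.1852796   0.04      ]
wrist cam rel tcp [ 0.0795597  -0.00026746 -0.14258177] [[ 7.43427542e-04 -9.51005612e-01 -3.09172725e-01]
 [ 9.99999655e-01  8.21503210e-04 -1.22348688e-04]
 [ 3.70340675e-04 -3.09172527e-01  9.51005895e-01]] 371.64829954431775 317.17352165428224 238.3728125502741
```

View pics/crop1.png

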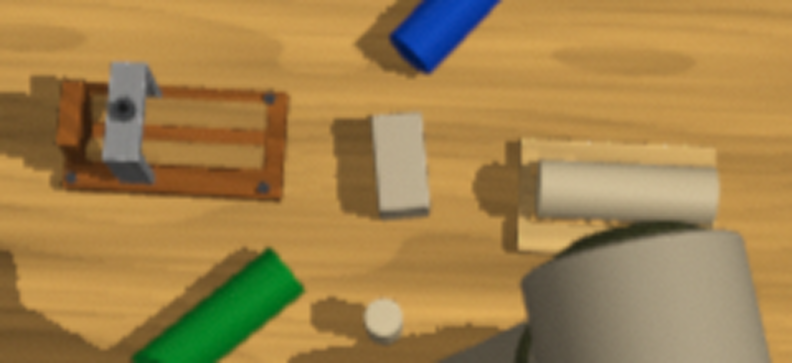

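The crop confirms it: the pale cylinder lies on the light plywood rack at crop (628,190), i.e. top (380,248). The square offcut at crop (400,165) is a bar, and the blue and green pieces are look-alikes. Next I look from the wrist above the rack and the jig.

```bash
python3 - <<'E'
from station import r,sense,vision
from h import *
import pickle
R=np.array([[0,1,0],[1,0,0],[0,0,-1.]])
out={}
for n,P in [("jig",[0.525,0.165,0.26]),("rack",[0.492,-0.21,0.20])]:
    r.move_to(P,R); r.pause(.3); w=vision.get_image("wrist")
    cv2.imwrite(f"pics/w_{n}.png",w["image"][:,:,::-1])
    for o in (["seat","stop_face","jig","cheek_left","cheek_right"] if n=="jig" else ["shaft_center","shaft","rack"]):
        z={"seat":.0654,"stop_face":.0654,"shaft_center":.04,"shaft":.04}.get(o,0)
        print(n,o,[(np.round(d["position"],1).tolist(),np.round(at_z(w,d["position"],z,True),4).tolist(),round(d["p"],2)) for d in vision.tip_of(w,o)][:3])
        for d in vision.cut_out(w,o)[:2]:
            out[n,o]=out.get((n,o),d["region"]); print("  cut",np.round(d["position"]),d["region"].sum(),round(d["p"],2))
    out[n]={k:w[k] for k in w}
    print(sense()["time"],np.round(sense()["joints"],2))
pickle.dump(out,open("w.pkl","wb"))
E
```

```text
jig seat [([321.3, 177.8], [0.5291, 0.193, 0.0654], 0.7)]
  cut [320. 156.] 16544 0.69
  cut [293. 412.] 350 0.67
jig stop_face [([318.6, 97.3], [0.5266, 0.2665, 0.0654], 0.97)]
  cut [317. 158.] 16764 0.97
jig jig [([318.6, 169.6], [0.527, 0.192, 0.0], 0.86)]
  cut [318. 160.] 16743 0.7
jig cheek_left [([320.2, 173.2], [0.5287, 0.1881, 0.0], 0.72), ([321.0, 168.4], [0.5296, 0.1934, 0.0], 0.57)]
  cut [300. 191.] 2590 0.74
jig cheek_right [([316.6, 168.9], [0.5248, 0.1928, 0.0], 0.83), ([320.5, 97.9], [0.529, 0.27, 0.0], 0.5)]
  cut [319. 161.] 16579 0.67
  cut [338. 197.] 2535 0.62
5.4667 [0.09 0.36 1.24 0.   1.54 0.09]
rack shaft_center [([509.3, 51.3], [0.6596, -0.0566, 0.04], 0.95), ([71.7, 336.3], [0.2089, -0.3476, 0.04], 0.63), ([125.7, 206.6], [0.3173, -0.1978, 0.04], 0.62)]
  cut [314. 197.] 10889 0.9
  cut [131. 202.] 7579 0.89
rack shaft [([495.0, 54.6], [0.645, -0.062, 0.04], 0.96), ([87.0, 321.7], [0.2396, -0.3248, 0.04], 0.95), ([135.7, 199.0], [0.329, -0.1911, 0.04], 0.79)]
  cut [132. 201.] 7619 0.97
  cut [ 71. 320.] 3687 0.96
rack rack []
  cut [347. 175.] 9988 0.7
  cut [184.   2.] 32 0.17
7.5333 [-0.62  0.38  1.39 -0.    1.37 -0.62]
```

View pics/w_jig.png

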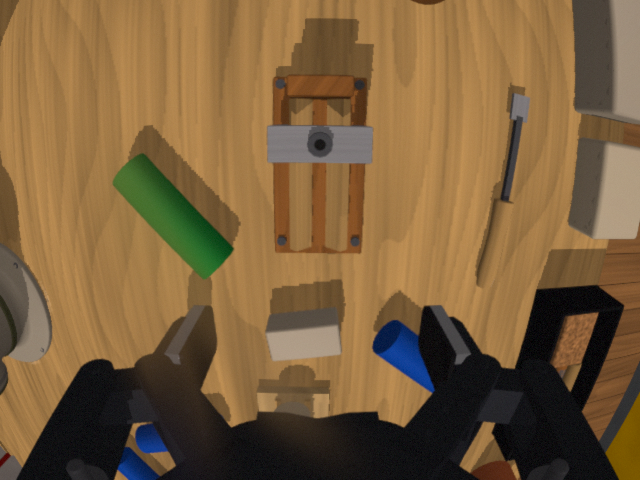

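View pics/w_rack.png

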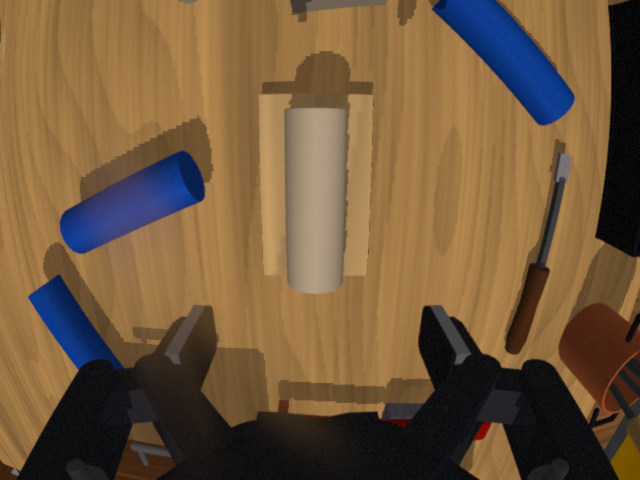

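The wrist-jig view shows the jig base with corners near (275,252), (361,252), (273,77) and (367,78), the bush at (320,144) and the stop's front edge around row 97. The wrist-rack view shows the pale shaft from (315,107) to (315,290) on the rack, with blue pieces either side. Now I fit poses with the segmentation and refined edges.

```bash
python3 - <<'E'
from h import *
import pickle
from scipy.optimize import minimize
o=pickle.load(open("w.pkl","rb")); w=o["rack"]; m=o["rack","shaft_center"]
def iou(hulls,m):
    a=np.zeros(m.shape,np.uint8)
    for h in hulls: cv2.fillConvexPoly(a,cv2.convexHull(np.round(np.array(h)*16).astype(np.int32)),1,shift=4)
    a=a>0; return (a&m).sum()/(a|m).sum()
t=np.linspace(0,2*np.pi,40)
def cyl(q):
    c,s=np.cos(q[2]),np.sin(q[2])
    return [proj(w,[q[0]+c*L-s*.025*np.cos(k),q[1]+s*L+c*.025*np.cos(k),.04+.025*np.sin(k)],True) for L in(-.075,.075) for k in t]
def fit(f,q0):
    best=minimize(f,q0,method="Nelder-Mead",options=dict(initial_simplex=np.array([q0]+[np.array(q0)+d for d in np.diag([.01,.01,.05])]),xatol=1e-5,fatol=1e-5)); return best
b=fit(lambda q:-iou([cyl(q)],m),[.492,-.19,1.57]); print("shaft",b.x,b.fun)
# colour-mask check
w2=o["jig"]; mj=o["jig","jig"]
def box(q,x0,x1,y0,y1,z0,z1):
    c,s=np.cos(q[2]),np.sin(q[2])
    return [proj(w2,[q[0]+c*x-s*y,q[1]+s*x+c*y,z],True) for x in(x0,x1) for y in (y0,y1) for z in(z0,z1)]
for xb in (-.075,-.08,-.085,-.09,-.095):
    f=lambda q:-iou([box(q,xb,xb+.19,-.048,.048,0,.018),box(q,.02,.05,-.048,.048,.018,.1065),box(q,.075,.095,-.028,.028,.018,.09)],mj)
    b=fit(f,[.528,.192,1.57]); print("jig",xb,b.x,b.fun)
for n,px,z in [("bl",(275,252),.018),("br",(361,252),.018),("tl",(273,77),.018),("tr",(367,78),.018),("bush",(320,144),.1145),("stopL",(288,97),.09),("stopR",(354,97),.09),("brL",(267,163),.1065),("brR",(373,163),.1065)]:
    print(n,np.round(at_z(w2,px,z,True),4))
crop=w2["image"][60:265,225:415,::-1]
cv2.imwrite("pics/jigcrop.png",cv2.resize(crop,None,fx=2.9,fy=2.9,interpolation=2))
E
```

```text
shaft [ 0.49022204 -0.19356953  1.56449339] -0.9767316503458808
jig -0.075 [0.5266558  0.17865605 1.56556603] -0.9351993214588634
jig -0.08 [0.52664758 0.18371754 1.56572725] -0.9429934135816489
jig -0.085 [0.52670008 0.18880167 1.56541518] -0.9516092216388953
jig -0.09 [0.5268566  0.19182062 1.56897454] -0.9428168219023426
jig -0.095 [0.52669422 0.19370082 1.56458266] -0.9201945396263955
bl [0.4788 0.1035 0.018 ]
br [0.574  0.1035 0.018 ]
tl [0.4806 0.2915 0.018 ]
tr [0.576  0.2907 0.018 ]
bush [0.5274 0.2271 0.1145]
stopL [0.5012 0.2654 0.09  ]
stopR [0.5557 0.2655 0.09  ]
brL [0.4851 0.2117 0.1065]
brR [0.57   0.2118 0.1065]
```

View pics/jigcrop.png

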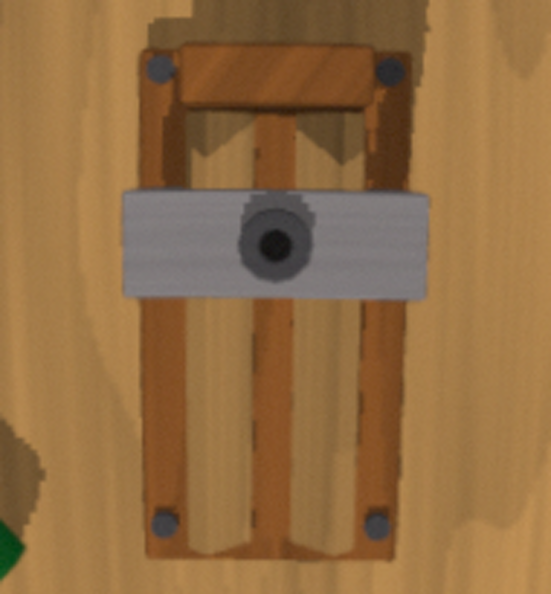

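The jig crop agrees: axis x is about 0.527, origin y about 0.191 and yaw about 1.565, with the bush at (320,144) and the stop front at row 97. I'll grasp the shaft 20 mm behind its centre and lift.

```bash
cat >> h.py <<'E'
def Rz(a): c,s=np.cos(a),np.sin(a); return np.array([[c,s,0],[s,-c,0],[0,0,-1.]])
JY=1.565; J0=np.array([.5272,.191,0]); G=-.02; DZ=-.016
def J(x,axis_z,y=0):  # TCP for shaft centre at jig x,y and axis height
    c,s=np.cos(JY),np.sin(JY); x+=G
    return J0+np.array([c*x-s*y,s*x+c*y,axis_z+DZ])
E
python3 - <<'E'
from station import r,sense,vision,set_gripper
from h import *
a=1.5645; S=np.array([.4902,-.1936,0]); g=S+G*np.array([np.cos(a),np.sin(a),0])
r.move_to(g+[0,0,.13],Rz(a))
print("approach stop",r.move_straight(g+[0,0,.04+DZ],v=.08,force_limit=8),sense()["tcp_pos"])
set_gripper(.03); s=sense(); print("width",s["width"],s["gripper_force"],s["force"],s["torque"])
r.move_straight(g+[0,0,.06+DZ],v=.04); r.move_straight(g+[0,0,.15+DZ],v=.1); r.pause(.3)
s=sense(); print(s["time"],s["width"],s["force"],s["torque"],s["tcp_pos"])
w=vision.get_image("wrist"); cv2.imwrite("pics/lift.png",w["image"][:,:,::-1])
E
```

```text
approach stop False [ 0.49027226 -0.21372648  0.02441751]
width 0.04798847362233032 61.478673219680786 [-0.72341638  1.43711844  5.31244759] [0.13964801 0.16135584 0.01168025]
11.825 0.04851774501116623 [-0.05430067 -0.13802064 -4.65944884] [-0.06008005  0.06252595 -0.04714196] [ 0.49000373 -0.2135448   0.13370378]
```

View pics/lift.png

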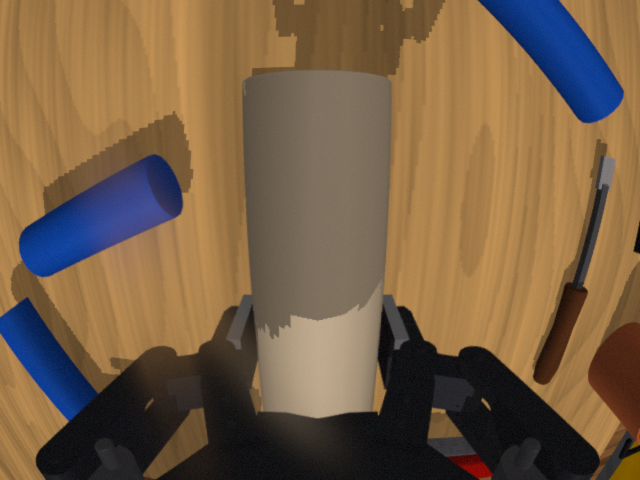

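The lift picture shows the shaft centred between the fingers (columns 245–390, leading end at row ~75). I'll check its pitch against the model, then carry it and lay it down before the bridge.

```bash
python3 - <<'E'
from station import r,sense,vision,set_gripper
from h import *
w=vision.get_image("wrist"); s=sense(); t=s["tcp_pos"]
for tilt in (0,.05,.1,.15):  # nose-down
    P=[];
    for side in (-1,1):
        L=.095; P.append(proj(w,[t[0]+.025*side,t[1]+L*np.cos(tilt),t[2]-DZ-L*np.sin(tilt)],True))
    T=proj(w,[t[0],t[1]+L*np.cos(tilt)+.025*np.sin(tilt),t[2]-DZ-L*np.sin(tilt)+.025*np.cos(tilt)],True)
    print(tilt,np.round(P,1).tolist(),"top",T.round(1))
r.move_to(J(-.062,.13),Rz(JY)); r.pause(.2)
print(r.move_straight(J(-.062,.078),v=.08,force_limit=8)); r.pause(.2)
s=sense(); print("pre",s["time"],s["force"],s["torque"],s["tcp_pos"]-J(-.062,.0654),s["width"])
print(r.move_straight(J(-.062,.0615),v=.012,force_limit=4))
s=sense(); print("touch",s["time"],s["force"],s["torque"],s["tcp_pos"]-J(-.062,.0654),s["width"])
w=vision.get_image("wrist"); cv2.imwrite("pics/lay.png",w["image"][:,:,::-1])
E
```

```text
0 [[241.7, 79.8], [390.3, 78.9]] top [315.8  66.6]
0.05 [[244.4, 81.5], [387.7, 80.7]] top [315.8  65.1]
0.1 [[246.9, 83.8], [385.3, 83.0]] top [315.9  64.6]
0.15 [[249.2, 86.5], [383.0, 85.7]] top [315.9  65. ]
False
pre 14.3583 [ 0.67020904 -0.32795531 -5.05326155] [-0.07823968 -0.00831024 -0.03284893] [2.33812711e-04 3.01082133e-05 1.30863131e-02] 0.048376862322652286
True
touch 15.2833 [-1.26176689 -0.75096767  1.49110413] [-0.07359837  0.09313347 -0.09928641] [-7.93637461e-04  3.66518999e-06  5.37547817e-04] 0.048423780564712464
```

View pics/lay.png

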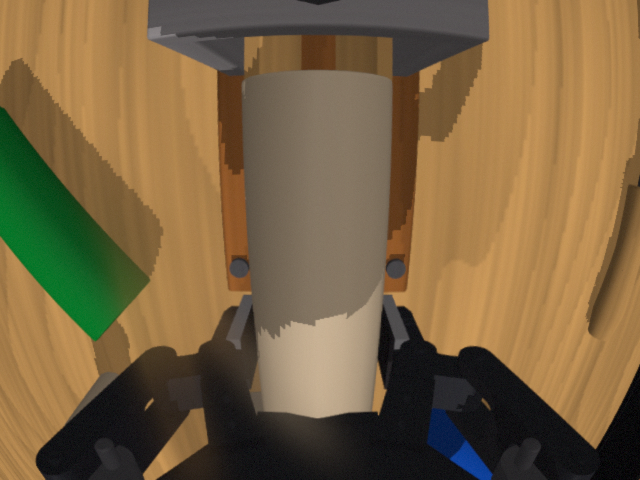

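The lay picture shows the shaft in the V, centred between the base edges (columns 220–418), with its leading end at row ~75 just short of the bridge. Contact came at the expected height, so I slide on to the stop.

```bash
python3 - <<'E'
from station import r,sense,vision
from h import *
def st(n,x):
    s=sense(); print(n,round(s["time"],2),"F",s["force"].round(2),"M",s["torque"].round(2),"err mm",((s["tcp_pos"]-J(x,.0654))*1e3).round(2),round(s["width"],4))
Y=.0006
for x,v,f in [(-.035,.03,12),(-.010,.03,12)]:
    hit=r.move_straight(J(x,.0656,Y),v=v,frame=Rz(JY),force_limit=f); st(hit,x)
    if hit: break
else:
    hit=r.move_straight(J(.008,.0656,Y),v=.012,force_limit=5); st(hit,0)
r.pause(.3); st("end",0)
E
```

```text
False 16.38 F [-3.42 -2.5   6.47] M [-0.42  0.56 -0.34] err mm [-0.78 -0.03  0.57] 0.0483
False 17.37 F [-2.54 -3.34  6.94] M [-0.49  0.4  -0.52] err mm [-0.61 -0.03  0.66] 0.0483
True 18.32 F [-0.85 -0.98  4.56] M [-0.19  0.05 -0.44] err mm [-0.61  0.89  0.65] 0.0484
end 18.62 F [-1.01  1.26  4.91] M [ 0.1  -0.03 -0.45] err mm [-0.62  0.87  0.66] 0.0481
```

```bash
python3 - <<'E'
from station import r,sense,vision
from h import *
def st(n):
    s=sense(); print(n,round(s["time"],2),"F",s["force"].round(2),"M",s["torque"].round(2),"err mm",((s["tcp_pos"]-J(0,.0654))*1e3).round(2),round(s["width"],4))
Y=.0006
for x in (.002,.003,.004,.005):
    hit=r.move_straight(J(x,.0656,Y),v=.008,force_limit=10); st((x,hit))
    if hit or sense()["force"][1]<-9: break
w=vision.get_image("wrist"); cv2.imwrite("pics/stop.png",w["image"][:,:,::-1])
E
```

```text
(0.002, True) 18.83 F [-1.17 -0.43  5.29] M [-0.16  0.07 -0.4 ] err mm [-0.63  0.84  0.64] 0.0482
```

View pics/stop.png

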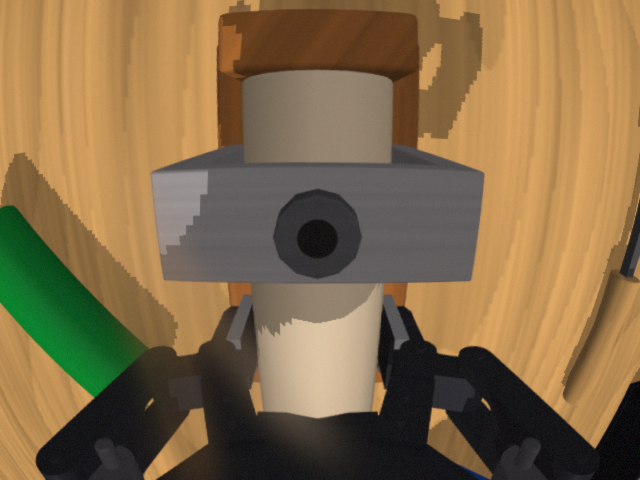

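The stop picture shows the shaft through the bridge with its leading end (row ~75) against the stop block (rows 12–75), so the force stop was real contact. Now I press down.

```bash
python3 - <<'E'
from station import r,sense,vision
from h import *
def st(n):
    s=sense(); print(n,round(s["time"],2),"F",s["force"].round(2),"M",s["torque"].round(2),"err mm",((s["tcp_pos"]-J(0,.0654))*1e3).round(2),round(s["width"],4)); return s["force"]
p=sense()["tcp_pos"].copy(); z=p[2]
for k in range(25):
    z-=.0003
    hit=r.move_straight([p[0],p[1],z],v=.006,force_limit=12); r.pause(.15)
    F=st((k,hit))
    if F[2]>13.5: break
r.pause(.5); st("settled")
E
```

```text
(0, False) 19.28 F [-1.15 -1.19  6.91] M [-0.18  0.17 -0.44] err mm [-0.6   0.85  0.64] 0.048
(1, False) 19.68 F [-3.77 -1.54  8.73] M [-0.2   0.36 -0.39] err mm [-0.61  0.86  0.61] 0.0482
(2, False) 20.08 F [-3.55 -1.6  11.11] M [-0.24  0.55 -0.4 ] err mm [-0.61  0.88  0.6 ] 0.0484
(3, False) 20.48 F [-3.94 -2.43 14.41] M [-0.32  0.67 -0.41] err mm [-0.59  0.88  0.57] 0.0482
settled 20.98 F [-4.35 -1.61 14.63] M [-0.25  0.59 -0.44] err mm [-0.58  0.85  0.58] 0.0483
```

Push is 14.6 N, with a small sideways residue of −4.3 N. I'll trim that laterally and check the finger-tip clearance over the cheeks by projection.

```bash
python3 - <<'E'
from station import r,sense,vision
from h import *
def st(n):
    s=sense(); print(n,round(s["time"],2),"F",s["force"].round(2),"M",s["torque"].round(2),"err mm",((s["tcp_pos"]-J(0,.0654))*1e3).round(2)); return s
w=vision.get_image("wrist"); s=sense()
for d in (0,.003,.006,.009): print(d,proj(w,s["tcp_pos"]+s["tool_rot"]@[.011,-.0245,-d],True).round(1),proj(w,s["tcp_pos"]+s["tool_rot"]@[.011,.0245,-d],True).round(1))
p=s["tcp_pos"]; F=s["force"]
print("cheek est. N", (F[2]+5-abs(F[0]))/1.414,(F[2]+5+abs(F[0]))/1.414)
zc=p[2]-.0012; x=p[0]
for dx in (-.0002,-.0004):
    r.move_straight([x+dx,p[1],zc-.0002],v=.006,force_limit=10); r.pause(.3); st(dx)
E
python3 - <<'E'
import cv2
cv2.imwrite("pics/fing.png",cv2.resize(cv2.imread("pics/stop.png")[270:400,190:450],None,fx=3,fy=3))
E
```

```text
0 [260.1 288.3] [374.5 288.3]
0.003 [259.1 291.3] [375.5 291.3]
0.006 [258.1 294.5] [376.5 294.5]
0.009 [257.  297.8] [377.6 297.8]
cheek est. N 10.997646523516963 16.67105277595133
-0.0002 21.58 F [-4.74 -2.39 16.68] M [-0.3   0.64 -0.52] err mm [-0.61  0.9   0.56]
-0.0004 22.13 F [-4.04 -2.84 15.3 ] M [-0.29  0.55 -0.53] err mm [-0.6   0.87  0.56]
```

View pics/fing.png

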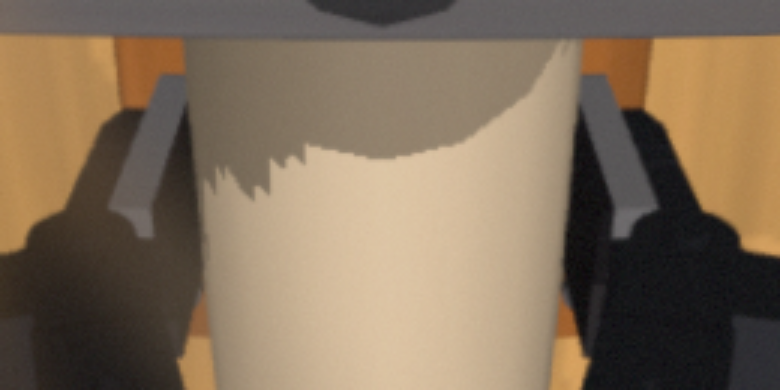

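The finger crop puts the tips at row ~295, about 6 mm behind the TCP. That is z ≈ 56 mm, clear of the cheeks, so the push bears on the shaft (about 11 and 17 N estimated per face). Handing in.

```bash
python3 - <<'E'
from station import r,sense
s=sense(); print(s["force"].round(2),s["gripper_force"]); print(r.close_job())
E
```

```text
[-4.04 -2.84 15.3 ] 64.33504700660706
the job is handed in; nothing more can be done
None
```

I handed the job in with the shaft in the V under the bridge, its end against the stop, still gripped and pressed down with about 15 N (an estimated 11 N and 17 N on the two faces); the hand-in returned no verdict.

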